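# Reset the booth interlock with its two-key station

### The arm

A 6-joint arm with a two-finger parallel gripper is mounted at the origin on a cart in front of the work surface, level with it; the furniture and walls round the work are solid. World frame = base frame: x ahead of the robot, y to its left, z up, the work surface at z = 0. Lengths are in mm, angles in rad, forces in N, time in s.
With the tool pointing down it reaches from about 400 to 825 mm from the base axis. Payload 7 kg.
Tool frame: the origin (TCP) lies at the very end of the fingers, on their centre line; the grasp point (between the pads) lies 19 mm behind it; z points along the fingers, y is the line along which they close (so a half turn about z gives the same grasp; the last joint's range is limited). The gripper opens to 88 mm and grips with 3 to 60 N. Pads are 19 mm wide; open, the fingers measure 130 mm over their backs; the gripper's body (78 mm by 193 mm) begins 47 mm behind the grasp point.
Start: joints at [1.475, 0.359, 0.012, 0, -1.224, -0.288], TCP at [252.758, 625.866, 226.561] pointing down, gripper open.
Joint ranges: [-3.07, 3.07], [-1.43, 2.12], [-1.02, 1.25], [-3.03, 1.67], [-3.05, -0], [-3.03, 3.03]. Speed limits (rad/s): [2.39, 2.39, 3.01, 3.14, 3.14, 3.14].

### API

Orientations are given as a unit quaternion [x, y, z, w].
In Python, from plant import bot gives the robot as it stands. Calls block until the motion is done:
- bot.move_ptp(position, orientation): joint-space move of the TCP to a pose.
- bot.line_to(position, velocity=150, ori=None): straight line of the TCP; ori=None keeps the orientation; velocity is the mean speed in mm/s.
- bot.move_joints(angles): joint-space move.
- bot.move_gripper(opening, force=None): finger opening in mm; force is the grip in N (None keeps the last); returns when the fingers have stopped.
- bot.pause(seconds).
- bot.solve_ik(position, orientation): joint angles nearest the present ones, or None.
- bot.read_state(): the state.
- bot.camera(name): name is "scene" or "top"; returns the picture (480x640x3 uint8, red, green, blue); there is no depth.
- bot.get_calibration(name): a dict with "fx", "fy", "cx", "cy" (pixels), "view" (4x4, takes a point from world to camera coordinates). Camera axes: x right, y up, looking along -z (the intrinsics and any distortion apply to the point x, -y, -z); pixel columns grow to the right and rows downward; lengths in mm; the calibration is good to about 2 mm. A picture is of the moment at which its call begins. get_calibration takes no time and is no camera call.
A pose or a line that the arm cannot do raises bot.Unreachable and nothing moves.
- bot.close_job(): hands the job in; it is judged then, once.
The state is a dict: "t": time; "joint_pos": joint angles; "qvel": joint speeds; "tau": joint torques, N m; "tcp_pos": TCP position; "eef_rot": TCP orientation; "contact_force": force on the tool from outside, world axes, zero at the start; "moment": the same for the moment, N m; "width": finger opening in mm; "finger_force": force on a finger pad.
Only numpy, scipy, OpenCV 4.12 (cv2) and the standard library are available. Lean on these libraries where they do the work, as an engineer would, in place of code of your own. Each camera call takes 0.05 s, during which the arm holds its last target. There are 200 camera calls.

### The job

The spray booth's interlock has tripped. On the control station with the two round keys under a clear sliding cover, push the cover fully back with the fingertips, then press both round keys together, one fingertip on each, keep them fully down for at least three seconds, and let both come up together. Leave the cover back, do not press the square keys of the other station, and do not move or lift anything that stands on the bench.

Things in the scene. Friction and masses are not known exactly. Their poses are not given: they have to be found in the camera images.
- reset_station: grey control box fixed to the bench, 150 mm deep, 160 mm wide, panel at 45 mm height. Origin on the bench under the midpoint of its two round keys; the box runs from 60 mm before it to 90 mm behind. x points to the box's back (the way the cover opens; within 0.4 rad of the robot's x), y along the keys to its left. Steel rails 17 mm high, 8 mm wide carry the cover at y = +68 and -68 mm
- cover_bar_front (a point): middle of the front face of the cover's upright black push bar, 136 mm long (y), 8 mm thick, across the front edge of the clear plate, 60 to 90 mm above the bench (this point at 75). Free space 15 mm high between bar and panel. Moves with the cover: shut, the face is 30 mm in front of the line of the keys; fully back, 30 mm behind it
- cover (a joint): slide of the cover along the station's +x, 0 shut, 0.060 m fully back at its stop; it starts between 0 and 0.010. Needs about 2 N to push and stays where it is left. While shut its clear plate (52 mm deep, 4 mm thick, underside 17 mm above the panel) bars both keys from above
- round_key_l_top (a point): centre of the top of the left (+y) round black key, 26 mm across; the two keys are 62 mm apart, centre to centre, the station's origin midway. Top 13 mm above the panel (58 mm above the bench) when up; flat steel collar 36 mm across, 4 mm high round it
- round_key_r_top (a point): the same for the right (-y) round key
- round_key_l (a joint): travel of the left round key, 0 up, 0.007 m fully down (stop); pressed straight down, spring force 2 N at the start to 4.5 N fully down; springs back when let go
- round_key_r (a joint): the same for the right round key
- fan_station: the other grey control box, fixed to the bench, 115 mm deep, 160 mm wide, panel at 45 mm: two square black keys 24 mm wide, 62 mm apart, tops at 58 mm, and no cover. Not to be used. Origin on the bench under the midpoint of its keys, axes as those of the reset station. It may stand left or right of the reset station
- square_key_l (a joint): travel of its left (+y) square key, 0 up, 0.007 m down
- square_key_r (a joint): travel of its right square key, 0 up, 0.007 m down
- air_cap_1: white air cap with a knurled brass ring and two horns, 30 mm across, 24 mm high; origin at the centre of its underside; a bystander, to be left alone
- nozzle_1: small brass fluid nozzle standing up, 15 mm across, 26 mm high; origin at the centre of its underside; a bystander, to be left alone
- tin_closed: closed paint sample tin, 67 mm across, 73 mm high; origin at the centre of its underside; a bystander, to be left alone
- tin_open: open paint sample tin, 67 mm across, 72 mm high; origin at the centre of its underside; a bystander, to be left alone
- sander: dark sanding block, 63 x 110 x 22 mm; origin at the centre of its underside; a bystander, to be left alone
- tape: wide yellow tape roll lying flat, 106 mm across, 24 mm high; origin at the centre of its underside; a bystander, to be left alone

How it is judged:
By the outcome, as a careful person would: the job done as asked, in the order asked, and still so for the second after the job is handed in, with the robot touching nothing.
It also fails if it takes over 48 s, if anything falls off the work surface, if the arm or the gripper's body presses on something with over 40 N, if the wrist force passes 120 N, or if a joint passes its speed limit or range.

## Working session

There is one attempt and no reset: what is moved stays moved. The work goes in short steps, each a Python script; the robot and the scene stay as the last script left them, time stands still between calls to the robot, and variables do not carry over. Pictures are saved under pics/ and viewed, at most 10 in all, crops included, and the job is handed in when it is done.

```bash
mkdir -p pics; ls; python3 - <<'E'
from plant import bot
import cv2
for n in("scene","top"):
    cv2.imwrite(f"pics/{n}0.png",bot.camera(n)[:,:,::-1]); c=bot.get_calibration(n); print(n,c)
s=bot.read_state();print(s["t"],s["tcp_pos"],s["eef_rot"],s["width"],s["contact_force"])
E
```

```text
pics
scene {'fx': 521.1565377942421, 'fy': 521.1565377942421, 'cx': 310.1650729840917, 'cy': 241.38839680842622, 'view': array([[ 7.46837363e-01, -6.65006414e-01, -6.50034768e-04,
        -3.36495896e+02],
       [ 2.86085705e-01,  3.20406656e-01,  9.03047365e-01,
        -1.87053925e+02],
       [-6.00324015e-01, -6.74615479e-01,  4.29540491e-01,
        -9.40161532e+02],
       [ 0.00000000e+00,  0.00000000e+00,  0.00000000e+00,
         1.00000000e+00]])}
top {'fx': 576.06269726704, 'fy': 576.06269726704, 'cx': 322.2183387786428, 'cy': 229.18852391688355, 'view': array([[-1.65325555e-02, -9.99779405e-01, -1.29543906e-02,
         1.05402205e+01],
       [ 9.89540270e-01, -1.82174472e-02,  1.43101987e-01,
        -4.65474392e+02],
       [-1.43306415e-01, -1.04530497e-02,  9.89623163e-01,
        -1.51581986e+03],
       [ 0.00000000e+00,  0.00000000e+00,  0.00000000e+00,
         1.00000000e+00]])}
0.1 [252.60137068 625.48029859 225.71923065] [ 9.81636932e-01 -1.90757347e-01 -6.33033464e-05  7.50811580e-04] 87.15199284066848 [ 0.71165501 -0.39405636  0.07287126]
```

View pics/top0.png

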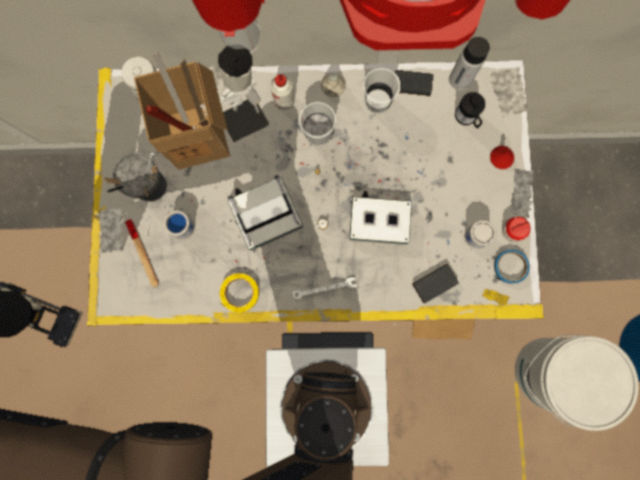

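View pics/scene0.png

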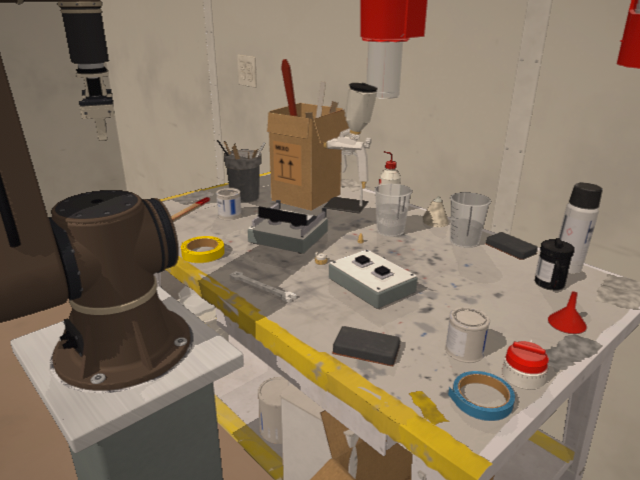

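Top view: the reset station is at about (265,212), with a dark bar across it. The fan station is at (381,219), the tape at (239,292) and the blue open tin at (177,222). Next I'll enlarge the station in both views.

```bash
python3 - <<'E'
import cv2,numpy as np
a=cv2.imread("pics/top0.png")[165:260,215:345]; b=cv2.imread("pics/scene0.png")[190:260,235:345]
a=cv2.resize(a,(780,570),interpolation=cv2.INTER_CUBIC); cv2.imwrite("pics/tc.png",a)
b=cv2.resize(b,(770,490),interpolation=cv2.INTER_CUBIC); cv2.imwrite("pics/sc.png",b)
E
```

```text
(no output)
```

View pics/tc.png

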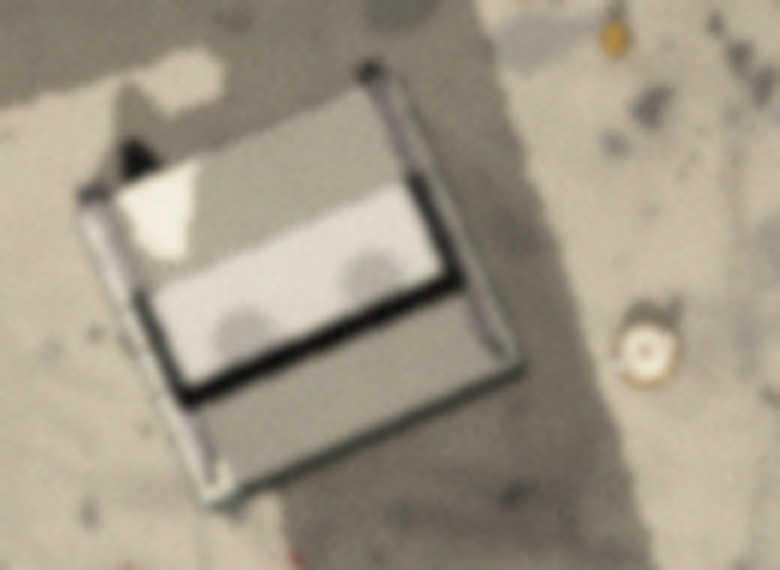

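View pics/sc.png

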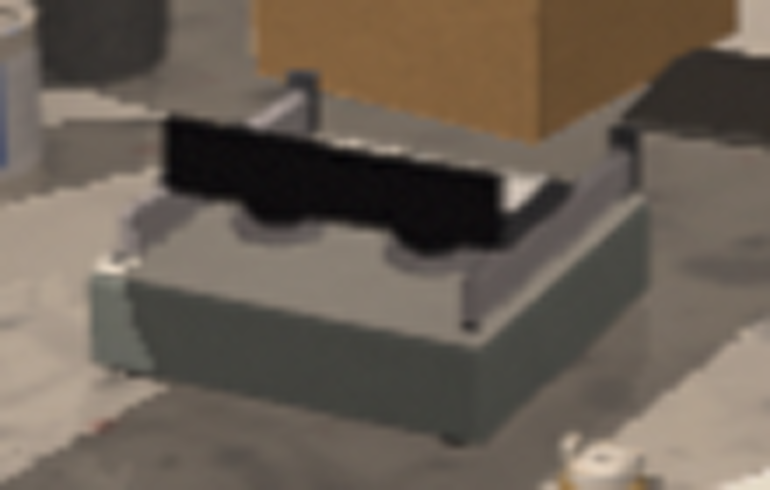

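The top crop shows the panel corners and the black bar's ends. In the scene crop the front face of the bar runs (168,118)–(500,245), with the keys visible below it. I'll fit the station pose and slide from both views.

```bash
cat > h.py <<'E'
import numpy as np
from plant import bot
def proj(n,P):
    c=bot.get_calibration(n); p=np.atleast_2d(P)@c["view"][:3,:3].T+c["view"][:3,3]
    return np.c_[c["cx"]+c["fx"]*p[:,0]/-p[:,2], c["cy"]+c["fy"]*p[:,1]/p[:,2]]
def world(q,L):
    L=np.atleast_2d(L); c,s=np.cos(q[2]),np.sin(q[2])
    return np.c_[q[0]+c*L[:,0]-s*L[:,1], q[1]+s*L[:,0]+c*L[:,1], L[:,2]]
E
python3 - <<'E'
from h import *
from scipy.optimize import least_squares
# name, crop uv, local xyz, slides
T=[((208,492),(-60,80,45),0),((522,360),(-60,-80,45),0),((190,402),(-30,68,90),1),((462,287),(-30,-68,90),1)]
S=[((92,275),(-60,80,45),0),((480,347),(-60,-80,45),0),((648,200),(90,-80,45),0),((480,440),(-60,-80,0),0),((92,365),(-60,80,0),0),
((168,118),(-30,68,90),1),((165,190),(-30,68,60),1),((502,178),(-30,-68,90),1),((500,245),(-30,-68,60),1)]
def res(q,full=False):
    r=[]
    for n,F,k,o in(("top",T,6,(215,165)),("scene",S,7,(235,190))):
        uv=(np.array([f[0] for f in F])+.5)/k-.5+o
        L=np.array([f[1] for f in F],float); L[:,0]+=q[3]*np.array([f[2] for f in F])
        r.append(proj(n,world(q,L))-uv)
    return r if full else np.r_[r[0].ravel(),r[1].ravel()]
f=least_squares(res,[600,100,.3,5],loss="soft_l1");print(f.x.round(3))
for r in res(f.x,True):print(r.round(1))
print(np.sqrt(np.diag(np.linalg.inv(f.jac.T@f.jac))).round(3))
# fan, tape approx by ray at z
for uv,z in (((381,219),45),((239,292),24),((177,222),72),((323,224),24),((220,150),150)):
    g=least_squares(lambda p:(proj("top",[[p[0],p[1],z]])-uv).ravel(),[600,0]);print(uv,g.x.round())
E
```

```text
[502.963 149.814  -5.901   5.697]
[[-1.6  1.3]
 [ 1.5  0.1]
 [-1.9 -0.1]
 [ 1.2 -1.1]]
[[-0.9 -2.5]
 [ 0.5 -0.7]
 [ 2.6 -1.5]
 [ 0.6  2.8]
 [ 0.1  0.9]
 [-0.9 -0.7]
 [ 0.   0. ]
 [-0.4 -0.1]
 [-0.1  1.8]]
[1.978 1.828 0.017 2.769]
(381, 219) [ 489. -155.]
(239, 292) [302. 227.]
(177, 222) [486. 384.]
(323, 224) [481.   0.]
(220, 150) [657. 258.]
```

```bash
python3 - <<'E'
from h import *
import cv2
q=[502.96,149.8,-5.901+2*np.pi,5.7]
s=q[3]
out=[]
for n,(x0,y0,w,h),k in(("top",(220,168,90,90),6),("scene",(240,192,95,68),6)):
    im=cv2.resize(cv2.imread(f"pics/{n}0.png")[y0:y0+h,x0:x0+w],None,fx=k,fy=k,interpolation=cv2.INTER_CUBIC)
    def poly(L,col):
        p=(proj(n,world(q,np.array(L,float)))-(x0,y0)+.5)*k-.5
        cv2.polylines(im,[np.round(p).astype(int)],True,col,1,cv2.LINE_AA)
    poly([(-60,80,45),(-60,-80,45),(90,-80,45),(90,80,45)],(0,255,0))
    poly([(-30+s,68,90),(-30+s,-68,90),(-30+s,-68,60),(-30+s,68,60)],(0,0,255))
    a=np.linspace(0,6.28,30)
    for y in(31,-31): poly(np.c_[18*np.cos(a),y+18*np.sin(a),0*a+49],(255,0,0))
    out.append(im)
out[1]=cv2.copyMakeBorder(out[1],0,540-out[1].shape[0],0,0,cv2.BORDER_CONSTANT)
cv2.imwrite("pics/ov1.png",cv2.resize(np.hstack(out),(800,int(540*800/1110)),interpolation=cv2.INTER_AREA))
E
```

```text
(no output)
```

View pics/ov1.png

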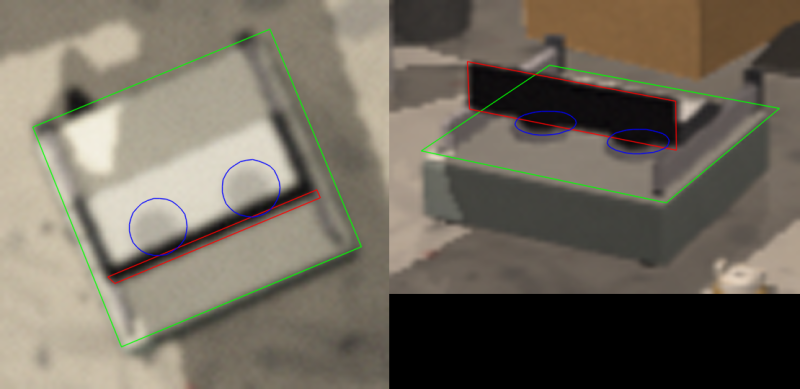

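The fit is within about 3 mm: origin (503,151), yaw 0.38. Top-view scale agrees with the fan box and the tape. Next I'll set the fingers, go to a pose in front of the cover and check with pictures.

```bash
cat >> h.py <<'E'
Q=[503.,151.,0.382]
def ori(psi=Q[2]): return [np.cos(psi/2),np.sin(psi/2),0,0]
def P(x,y,z): return world(Q,[[x,y,z]])[0]
E
python3 - <<'E'
from h import *
import cv2
for psi in(Q[2],Q[2]+np.pi,Q[2]-np.pi): print(psi,bot.solve_ik(P(-58,0,130),ori(psi)))
bot.move_ptp(P(-58,0,150),ori())
bot.move_gripper(46)
bot.line_to(P(-58,0,95),80)
s=bot.read_state();print(s["t"],s["tcp_pos"],s["eef_rot"],s["width"],s["contact_force"])
o=[]
for n,(x0,y0,w,h) in(("top",(220,168,100,110)),("scene",(225,140,120,130))):
    im=bot.camera(n)[:,:,::-1].copy(); cv2.imwrite(f"pics/{n}1.png",im)
    print(n,proj(n,[s["tcp_pos"],P(-49,0,95)])-(x0,y0))
    im=cv2.resize(im[y0:y0+h,x0:x0+w],(396,432),interpolation=cv2.INTER_CUBIC); o.append(im)
cv2.imwrite("pics/c1.png",np.hstack(o))
E
```

```text
0.382 [ 0.70324523  0.10618355 -0.56679641  0.         -0.89781637  1.24955109]
3.5235926535897932 [ 0.70324523  0.10618355 -0.56679641  0.         -0.89781637 -1.89204156]
-2.759592653589793 [ 0.70324523  0.10618355 -0.56679641  0.         -0.89781637 -1.89204156]
3.7583 [449.48410641 129.54512193  95.32176356] [ 9.81796246e-01  1.89937025e-01  2.40152117e-04 -2.53406402e-05] 46.197367671183116 [-0.46825299  0.41361281 -0.23976323]
top [[52.77830321 64.8337186 ]
 [51.54480787 61.78888738]]
scene [[49.07258945 72.71661719]
 [50.88041376 71.62703196]]
```

View pics/c1.png

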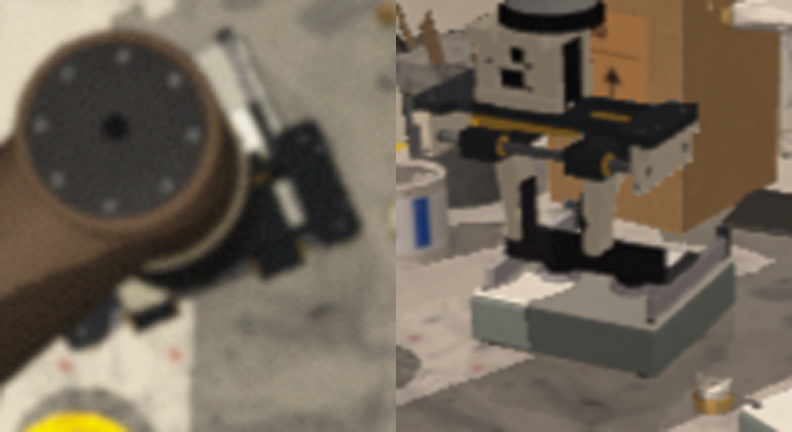

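The scene view shows both fingertips just in front of and above the bar, at crop (520,235) and (600,250), where the model puts them. Pushing now.

```bash
python3 - <<'E'
from h import *
bot.line_to(P(-58,0,67),60)
f0=bot.read_state()["contact_force"]; d=world([0,0,Q[2]],[[1,0,0]])[0]
def f(): 
    s=bot.read_state(); return float((s["contact_force"]-f0)@d), s
def loc(s):
    v=s["tcp_pos"]-P(0,0,0); return [round(float(v@d),1),round(float(-v[0]*d[1]+v[1]*d[0]),1),round(float(v[2]),1)]
def go(x):
    bot.line_to(P(x,0,67),40); F,s=f(); print(x,round(F,1),loc(s),round(s["t"],2)); return F
for x in(-40,-20,0,12):
    if go(x)<-15: break
else:
    while x<34 and go(x:=x+1.5)>-10: pass
E
```

```text
-40 1.7 [-40.1, -0.1, 66.8] 5.08
-20 1.1 [-19.6, -0.1, 67.0] 5.72
0 0.8 [0.5, -0.1, 67.0] 6.38
12 1.1 [12.6, -0.0, 67.0] 6.83
13.5 1.8 [13.6, -0.0, 67.1] 7.08
15.0 0.4 [14.9, -0.0, 67.0] 7.33
16.5 -2.3 [16.1, -0.1, 66.9] 7.58
18.0 -7.0 [16.1, -0.2, 66.7] 7.83
19.5 -11.5 [16.2, -0.3, 66.5] 8.07
```

```bash
python3 - <<'E'
from h import *
import cv2
bot.line_to(P(10,0,67),60); bot.line_to(P(-3.5,0,72),60); bot.line_to(P(-3.5,0,150),120)
o=[]
for n,(x0,y0,w,h) in(("top",(220,168,100,110)),("scene",(235,170,110,120))):
    im=bot.camera(n)[:,:,::-1].copy(); cv2.imwrite(f"pics/{n}2.png",im)
    k=396/w; im=cv2.resize(im[y0:y0+h,x0:x0+w],(396,432),interpolation=cv2.INTER_CUBIC)
    for dx,c in((0,(0,255,0)),):
        for L in ([(30,68,90),(30,-68,90),(30,-68,60),(30,68,60)],[(x,y+31*g,58) for g in(1,) for x,y in((0,13),(13,0),(0,-13),(-13,0))],[(x,y-31,58) for x,y in((0,13),(13,0),(0,-13),(-13,0))]):
            p=(proj(n,world(Q,np.array(L,float)))-(x0,y0)+.5)*(k,432/h)
            cv2.polylines(im,[p.round().astype(int)],True,c,1,cv2.LINE_AA)
    o.append(im)
cv2.imwrite("pics/c2.png",np.hstack(o)); print(bot.read_state()["t"])
E
```

```text
9.675
```

View pics/c2.png

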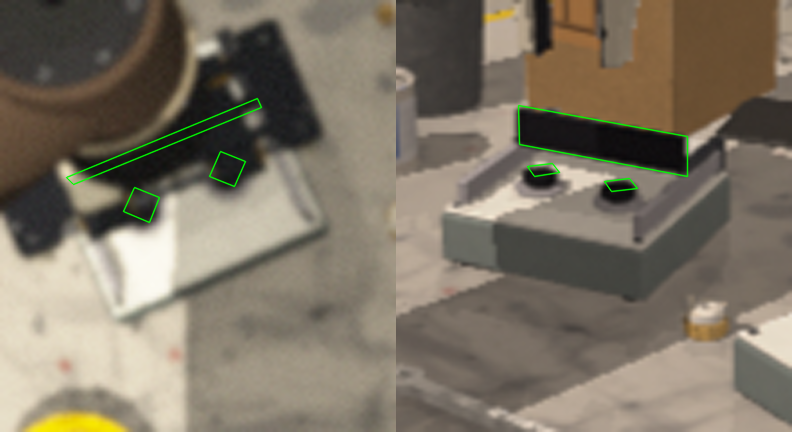

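The scene view shows the bar on the predicted fully-back outline (519,105)–(688,176), so the cover is back, and both keys are exposed, about 1–3 mm nearer than modelled. Pressing at local x = -3.

```bash
python3 - <<'E'
from h import *
import cv2
bot.move_gripper(43)
bot.line_to(P(-3,0,64),80)
f0=bot.read_state()["contact_force"]
z=59.;bot.line_to(P(-3,0,z),40)
while z>44:
    s=bot.read_state(); F=(s["contact_force"]-f0)[2]
    print(z,round(F,1),s["tcp_pos"].round(1),round(s["t"],2))
    if F>17: break
    z-=1.5; bot.line_to(P(-3,0,z),30)
im=bot.camera("scene")[:,:,::-1]; cv2.imwrite("pics/press.png",cv2.resize(im[170:270,235:345],(660,600),interpolation=cv2.INTER_CUBIC))
s=bot.read_state(); print(s["moment"],s["contact_force"]-f0)
bot.pause(3.8)
s=bot.read_state();print(s["t"],s["tcp_pos"],s["contact_force"]-f0)
bot.line_to(P(-3,0,75),80); bot.line_to(P(-3,0,170),120)
im=bot.camera("scene")[:,:,::-1]; cv2.imwrite("pics/after.png",im); print(bot.read_state()["t"])
E
```

```text
59.0 -0.8 [500.1 149.8  58.9] 11.5
57.5 3.5 [500.4 150.   57.8] 11.75
56.0 4.5 [500.4 150.   56.2] 12.0
54.5 5.2 [500.4 150.   54.8] 12.25
53.0 6.6 [500.4 150.   53.4] 12.5
51.5 7.6 [500.4 150.   52. ] 12.75
50.0 14.8 [500.5 150.   51.2] 13.0
48.5 30.0 [500.5 150.   51. ] 13.25
[-0.48585948  3.911944   -0.04937746] [-10.25395157  -1.02617552  30.15635021]
17.1 [500.5289909  150.01432663  51.00052411] [-10.48359405   0.15643439  30.03597752]
18.575
```

View pics/press.png

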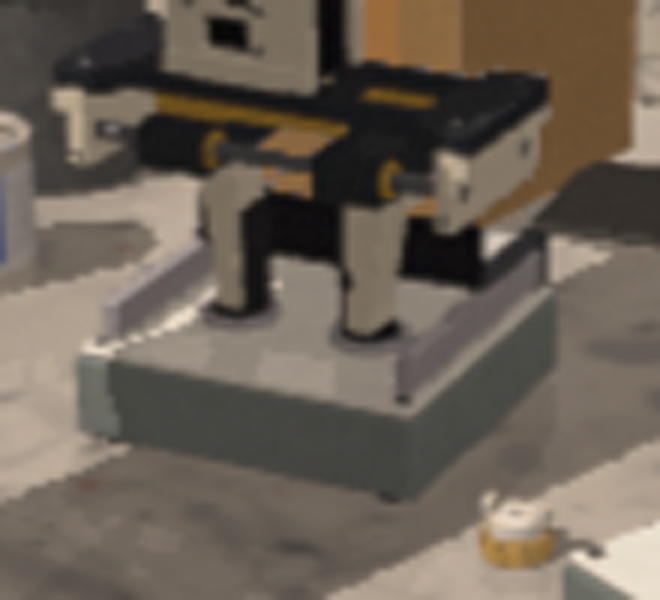

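The picture shows one fingertip on each round key, at (240,310) and (370,330). The force rose from about 4 to 9 N and then hit the stop at z = 51 mm (58 − 7), held for 3.8 s. One last look before I hand it in.

```bash
python3 -c "
import cv2;im=cv2.imread('pics/after.png');cv2.imwrite('pics/after_c.png',cv2.resize(im[170:270,235:345],(660,600),interpolation=cv2.INTER_CUBIC))"
```

```text
(no output)
```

View pics/after_c.png

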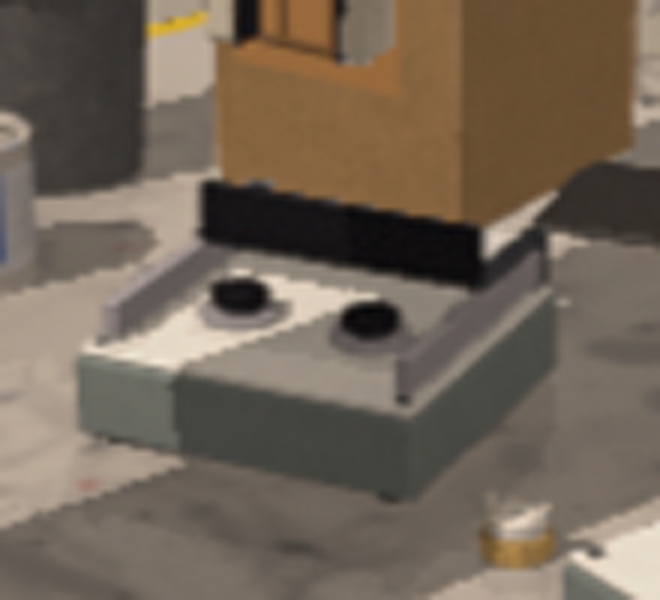

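Both keys are up, at (240,295) and (370,320), the cover is still back, and the arm is clear.

```bash
python3 -c "
from plant import bot
print(bot.close_job())"
```

```text
the job is handed in; nothing more can be done
None
```

The job is handed in: I pushed the cover back to its stop, held both round keys fully down together for about 3.8 s and let them up together, and left the cover back, the square keys unpressed and the arm clear, at about 18.6 s of the 48 s allowed.

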